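# Unhook the depth gauge and set it across the stud housing

## Robot

A 7-joint arm with a two-finger parallel gripper is mounted at the origin on a cart in front of the work surface, level with it; the furniture and walls round the work are solid. World frame = base frame: x ahead of the robot, y to its left, z up, the work surface at z = 0. Lengths are in m, angles in degrees, forces in N, time in s.
With the tool pointing down it reaches from about 0.35 to 0.775 m from the base axis. Payload 3.1 kg.
Tool frame: the origin (TCP) lies on the centre line of the jaws, within the pads' length; the fingertips stand 17 mm ahead of it and the grasp point (between the pads) lies 2 mm behind it (robot.tip_reach is the distance from the TCP to the fingertips, in m); z points along the fingers, y is the line along which they close (so a half turn about z gives the same grasp; the last joint's range is limited). The gripper opens to 85 mm and grips with 20 to 120 N. Pads are 22 mm wide; open, the fingers measure 114 mm over their backs; the gripper's body (76 mm by 85 mm) begins 54 mm behind the grasp point. The pads swing forward as they close: fully open they stand 13 mm farther back than shut.
Start: joints at [-74.639, 17.813, 0.802, 86.603, -0.252, 75.585, -1.558], TCP at [0.168, 0.524, 0.248] pointing down, gripper open.
Joint ranges: [-154.91, 154.91], [-16.99, 109.72], [-72.82, 74.43], [7.12, 147.25], [-82.49, 262.49], [11.32, 116.49], [-174.64, 174.64]. Speed limits (degrees/s): [159.86, 159.86, 180, 180, 180, 180, 180].

## Interface

Orientations are given as [roll, pitch, yaw] about the fixed x, y, z axes, in that order (R = Rz(yaw) Ry(pitch) Rx(roll)).
In Python, from station import robot, fingers, vision, workorder, recognise gives the robot as it stands. Calls block until the motion is done:
- robot.move_to(position, orientation): joint-space move of the TCP to a pose.
- robot.line_to(position, orientation=None, velocity=0.15, f_stop=None): straight line of the TCP; orientation=None keeps the orientation; velocity is the mean speed in m/s. With f_stop (N) it stops when the force on the tool has changed by that much, and returns True; else False.
- robot.move_j(angles): joint-space move.
- fingers.gripper_to(opening, force=None): opening from 0.0 (shut) to 1.0 (fully open); force is the grip in N (None keeps the last); returns when the fingers have stopped.
- robot.pause(seconds).
- robot.inverse_kinematics(position, orientation): joint angles nearest the present ones, or None.
- vision.grab_frame(name): name is "scene" or "top" or "wrist"; returns the picture (480x640x3 uint8, red, green, blue); there is no depth.
- vision.calibration(name): a dict with "mtx" (3x3 intrinsics, pixels), "extrinsics" (4x4, takes a point from world to camera coordinates); the wrist camera has in their place "T_tool_cam" (4x4, takes a point from camera to tool coordinates, whose origin is the TCP and whose axes are the flange's). Camera axes: x right, y up, looking along -z (the intrinsics and any distortion apply to the point x, -y, -z); pixel columns grow to the right and rows downward; lengths in m; the calibration is good to about 2 mm. A picture is of the moment at which its call begins: read the wrist's pose just before it. calibration takes no time and is no camera call.
A pose or a line that the arm cannot do raises robot.PlanningError and nothing moves.
- workorder.close_job(): hands the job in; it is judged then, once.
Trained networks look in the newest picture that a camera, given by its name, has taken for a name from the list of things; names that differ only in an ending like _2 or _b are one class to them, and where a whole thing is asked for, a point or a joint stands for the part that bears it (a point fixed in the world has none). Each returns a list of dicts, best first, with "p" (0 to 1); they miss things now and then, are a little off and sometimes report something else, mostly with a low value. They report only what shows in the picture. A call takes as long as a camera call. They do not tell look-alikes from the thing itself.
- recognise(label, camera): "rect" ([centre column, centre row, width, height] in pixels, round what is visible of it).
Readings, each from a call of its own:
- robot.current_time_s(): time.
- robot.current_joint_positions(): joint angles.
- robot.current_dq(): joint speeds.
- robot.current_joint_torque(): joint torques, N m.
- robot.current_tool_pos(): TCP position.
- robot.current_eef_rot(): TCP orientation.
- robot.current_contact_force(): force on the tool from outside, world axes, zero at the start.
- robot.current_torque(): the same for the moment, N m.
- robot.current_finger_gap(): opening from 0.0 (shut) to 1.0 (fully open).
- robot.current_gripper_force(): force on a finger pad.
Only numpy, scipy, OpenCV 4.12 (cv2) and the standard library are available. Lean on these libraries where they do the work, as an engineer would, in place of code of your own. Each camera call takes 0.05 s, during which the arm holds its last target. There are 200 camera calls.

## Task

Take the depth gauge with the orange grip off its barbed hook: raise it, tilt it and back it over the barb without forcing it. Then set it down gently and upright across the middle of the open housing on the blue check plate, its bar resting on the rim at both ends and its brass nose inside, and let go. Leave the housing between its lugs and do not disturb the spare lens, the insert tray or the oil bottle.

Things in the scene. Friction and masses are not known exactly. Their poses are not given: they have to be found in the camera images.
- gauge_stand: Fixed stand: grey base 130 x 90 x 10 mm, steel post, hook of 9 mm round bar; nothing rises above the hook. Origin: middle of the base's underside; z up, x the way the hook points. Bar axes (x, z in mm, y = 0): post at x -45; level shank at z 155 from x -35 to the bend at x 30; then rising at 47 degrees to the tip at x 57.5, z 185; from there the barb runs back.
- hook_bend (a point): Point on the hook's axis where the level shank ends and turns up (stand x 30, y 0, z 155 mm). Axes as the stand's.
- hook_tip (a point): Point on the hook's axis at the tip, where the rising bar ends and the barb starts back (stand x 57.5, y 0, z 185 mm). Axes as the stand's.
- barb_end (a point): Free end of the barb, a thinner 6 mm round bar that runs 18 mm back from the hook's tip (stand x 40, y 0, z 181 mm, on its axis), over the rising bar.
- seat_gauge: Loose bridge depth gauge, 0.17 to 0.35 kg. Origin: middle of the bar's underside; z up, x normal to the plate (along the hook as it hangs), y along the bar. mm: aluminium bar 30 (x) x 160 (y), z 0 to 14; brass nose 10 x 18, z -20 to 0; steel plate 8 thick, 46 wide, z 14 to 98, with the eye; orange grip at the top. It hangs on the level shank at stand x 3 to 12, eye's upper edge on the bar.
- gauge_eye (a point): Centre of the gauge's eye (gauge z 67), 22 mm wide (y), 30 high (z 52 to 82). Upright it is some 5 mm too low to pass the barb. Raise the gauge 10 mm to centre the eye on the shank, tilt it 35 to 40 degrees (grip back over the stand, bar out the way the hook points), then lead it up along the rising bar, bar and barb together centred in the eye: 3 to 4 mm to spare each way.
- gauge_grip (a point): On the gauge's orange grip (gauge x 0, y 0, z 134 mm): 14 mm thick (x), 36 wide (y), z 96 to 148. Pinch it across its 14 mm from above; fingers that stay above gauge z 114 clear the hook's tip while the gauge hangs.
- check_plate: Fixed blue disc, 164 mm across and 10 mm high, with four black lugs (to 24 mm high) that hold the housing centred with about 2 mm play. Origin: centre of its underside, z up.
- housing: Open grey fluted stud housing, loose, about 0.27 kg, 128 mm across, 36 mm high, standing on the check plate (underside 10 mm, rim 46 mm over the table). Inside at least 80 mm wide, its floor 5 mm above its underside. Origin: centre of its underside, z up.
- spare_lens: Bystander: loose clear lens disc lying flat, 121 mm across, 14 mm high. Origin: centre of its underside.
- insert_tray: Bystander: loose small black tray with brass inserts, 62 x 90 x 22 mm. Origin: centre of its underside.
- oil_bottle: Bystander: loose white dosing bottle with an orange-red cap, 38 mm across, 105 mm high, upright. Origin: centre of its underside.
Mind the look-alikes: they are no part of the job. Leave any pink look-alike of the housing alone.

How it is judged:
By the outcome, as a careful person would: the job done as asked, in the order asked, and still so for the second after the job is handed in, with the robot touching nothing.
It also fails if it takes over 58 s, if anything falls off the work surface, if the arm or the gripper's body presses on something with over 40 N, if the wrist force passes 120 N, or if a joint passes its speed limit or range.

## Working session

There is one attempt and no reset: what is moved stays moved. The work goes in short steps, each a Python script; the robot and the scene stay as the last script left them, time stands still between calls to the robot, and variables do not carry over. Pictures are saved under pics/ and viewed, at most 10 in all, crops included, and the job is handed in when it is done.

```bash
mkdir -p pics; ls
python3 - <<'E'
from station import robot, fingers, vision, workorder, recognise
import cv2,numpy as np
for c in ["scene","top"]:
    im=vision.grab_frame(c); cv2.imwrite(f"pics/{c}0.png",im[:,:,::-1])
    k=vision.calibration(c); print(c,k)
    for n in ["gauge_stand","hook_bend","hook_tip","barb_end","seat_gauge","gauge_eye","gauge_grip","check_plate","housing","spare_lens","insert_tray","oil_bottle"]:
        print(n,[(np.round(d["rect"]).astype(int).tolist(),round(d["p"],2)) for d in recognise(n,c)[:3]])
print(vision.calibration("wrist"),robot.current_time_s(),robot.current_eef_rot())
E
```

```text
pics
scene {'mtx': array([[458.3754381 ,   0.        , 312.10280786],
       [  0.        , 458.3754381 , 232.92875321],
       [  0.        ,   0.        ,   1.        ]]), 'extrinsics': array([[ 0.59999504, -0.79986197,  0.01505931, -0.33921568],
       [ 0.57357482,  0.44322175,  0.68888781, -0.39636538],
       [-0.55768977, -0.40469162,  0.72471153, -0.67198099],
       [ 0.        ,  0.        ,  0.        ,  1.        ]])}
gauge_stand [([381, 325, 88, 106], 0.58)]
hook_bend [([381, 326, 90, 109], 0.6)]
hook_tip [([379, 326, 89, 108], 0.61)]
barb_end [([379, 327, 89, 106], 0.82), ([376, 245, 45, 38], 0.59)]
seat_gauge [([386, 312, 56, 103], 0.77)]
gauge_eye [([388, 312, 58, 98], 0.88)]
gauge_grip [([386, 310, 58, 99], 0.61)]
check_plate [([236, 263, 76, 56], 0.91), ([278, 291, 24, 39], 0.73)]
housing [([269, 360, 66, 73], 0.72), ([235, 250, 60, 53], 0.71), ([378, 327, 89, 104], 0.33)]
spare_lens [([318, 216, 42, 26], 0.66)]
insert_tray [([375, 246, 44, 34], 0.94)]
oil_bottle [([277, 293, 21, 37], 0.57)]
top {'mtx': array([[440.67214824,   0.        , 323.67913682],
       [  0.
[... 785 characters left out ...]
), ([324, 290, 20, 23], 0.68), ([252, 269, 56, 57], 0.61)]
spare_lens [([287, 177, 47, 43], 0.61)]
insert_tray []
oil_bottle []
{'mtx': array([[390.45641314,   0.        , 324.87499644],
       [  0.        , 390.45641314, 232.76353995],
       [  0.        ,   0.        ,   1.        ]]), 'T_tool_cam': array([[-6.58984654e-04,  9.49242996e-01,  3.14543001e-01,
         8.17683966e-02],
       [ 9.99999781e-01,  6.45213993e-04,  1.47895980e-04,
        -4.20296856e-05],
       [-6.25583224e-05,  3.14543030e-01, -9.49243214e-01,
        -1.25149294e-01],
       [ 0.00000000e+00,  0.00000000e+00,  0.00000000e+00,
         1.00000000e+00]])} 1.3 [-1.79999688e+02 -5.59495062e-04  1.62253622e+02]
```

Run:
```python
import cv2
t=cv2.imread("pics/top0.png")[140:390,210:480]; cv2.imwrite("pics/topc.png",cv2.resize(t,None,fx=2.4,fy=2.4,interpolation=cv2.INTER_CUBIC))
s=cv2.imread("pics/scene0.png")[190:410,190:450]; cv2.imwrite("pics/scenec.png",cv2.resize(s,None,fx=2.7,fy=2.7,interpolation=cv2.INTER_CUBIC))
```

```text
(no output)
```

View pics/topc.png

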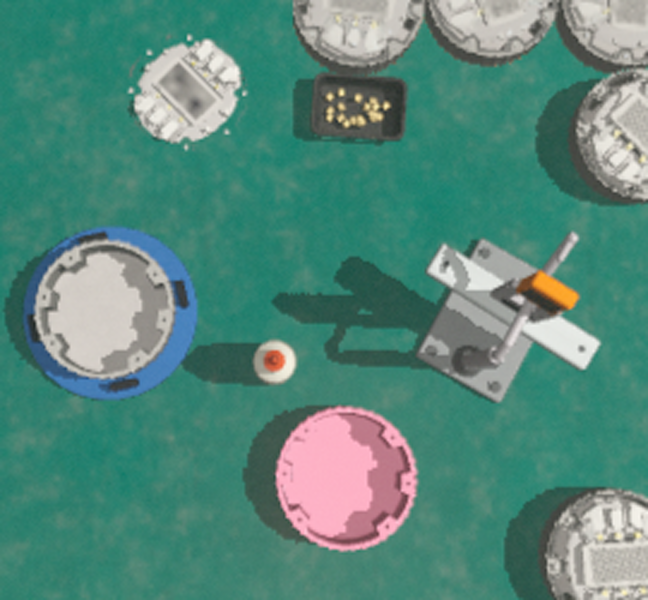

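View pics/scenec.png

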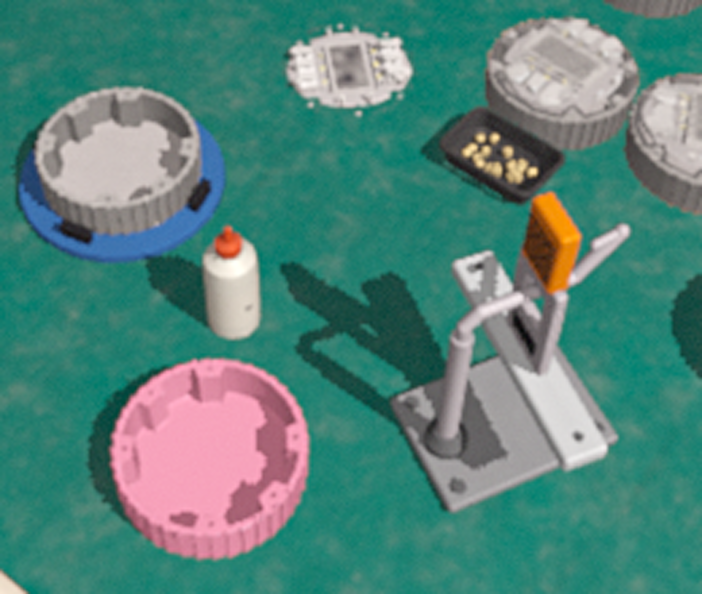

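```bash
cat > h.py <<'E'
import numpy as np
from station import robot, fingers, vision, workorder, recognise
from scipy.optimize import least_squares
from scipy.spatial.transform import Rotation as Ro
def cam(c): k=vision.calibration(c); return k["mtx"],k["extrinsics"]
def wristcam():
    k=vision.calibration("wrist"); T=np.eye(4); T[:3,:3]=Ro.from_euler("xyz",robot.current_eef_rot(),degrees=True).as_matrix(); T[:3,3]=robot.current_tool_pos()
    return k["mtx"],np.linalg.inv(T@k["T_tool_cam"])
def proj(C,P):
    K,E=C; q=np.asarray(P)@E[:3,:3].T+E[:3,3]; q=q*[1,-1,-1]; q=q@K.T; return q[:,:2]/q[:,2:]
def place(p,P): # p=x,y,yaw(deg)
    return np.asarray(P)@Ro.from_euler("z",p[2],degrees=True).as_matrix().T+[p[0],p[1],0]
def fit(obs,p0,lossy="soft_l1"): # obs: list (C, P mm, px)
    f=lambda p: np.concatenate([(proj(C,place(p,np.array(P)/1e3))-px).ravel() for C,P,px in obs])
    r=least_squares(f,p0,x_scale=[.01,.01,5],loss=lossy); return r.x,f(r.x).reshape(-1,2)
E
cat > a.py <<'E'
from h import *
T,S=cam("top"),cam("scene")
t=lambda a:np.array(a)/2.4+[210,140]-.3
s=lambda a:np.array(a)/2.7+[190,190]-.3
st,r=fit([(T,[[-65,45,10],[-65,-45,10],[65,45,10],[57.5,0,185]],t([[417,354],[501,402],[482,238],[574,237]])),
 (S,[[-65,45,10],[-65,-45,10],[65,-45,10],[57.5,0,185]],s([[391,400],[453,506],[617,438],[624,231]]))],[.5,-.2,-35])
print("stand",st.round(4));print(r.round(1).tolist())
g=77.5
ga,r=fit([(T,[[15,80,g+14],[-15,80,g+14],[15,-80,g+14],[-15,-80,g+14]],t([[443,243],[428,267],[600,345],[582,370]])),
 (T,[[7,18,g+148],[7,-18,g+148],[-7,18,g+148]],t([[533,272],[579,294],[520,289]])),
 (S,[[-15,-80,g],[15,-80,g],[-15,-80,g+14]],s([[568,469],[606,451],[566,459]])),
 (S,[[-7,18,g+148],[-7,-18,g+148],[7,18,g+148],[7,-18,g+148]],s([[531,203],[559,243],[550,195],[579,233]]))],[.5,-.2,-35])
print("gauge",ga.round(4));print(r.round(1).tolist())
d=ga-st; R=Ro.from_euler("z",-st[2],degrees=True).as_matrix(); print("gauge in stand",(R@[d[0],d[1],0]*1e3).round(1),d[2])
# housing circles: centre of rim / plate
def ray(C,px,z):
    K,E=C; d=np.linalg.inv(K)@[*px,1]*[1,-1,-1]; d=E[:3,:3].T@d; o=-E[:3,:3].T@E[:3,3]; return o+d*(z-o[2])/d[2]
print("housing top",ray(T,t([105,308]),.046).round(4),"plate",ray(T,t([110.5,313]),.010).round(4),"rect",ray(T,[252,269],.046).round(4))
print("scene housing rim",ray(S,s([118,152]),.046).round(4))
E
cat > clr.py <<'E'
import numpy as np
from scipy.spatial.distance import cdist
def seg(a,b,r,n=60): t=np.linspace(0,1,n)[:,None]; return np.array(a)*(1-t)+np.array(b)*t,np.full(n,r)
L=[seg((-45,0),(-45,145),4.5),seg((-45,150),(-35,155),4.5,10),seg((-35,155),(30,155),4.5),seg((30,155),(57.5,185),4.5),seg((57.5,185),(40,181),3,30)]
H=np.vstack([l[0] for l in L]);HR=np.concatenate([l[1] for l in L])
B=[(0,0,15,0,14),(0,0,4,14,52),(0,0,4,82,98),(0,0,7,96,148),(0,0,25,117,160),(0,0,60,185,220)] # x half, z range
def clr(ex,ez,phi):
    c,s=np.cos(np.radians(phi)),np.sin(np.radians(phi))
    d=H-[ex,ez]; gx=d[:,0]*c+d[:,1]*s; gz=-d[:,0]*s+d[:,1]*c+67
    m=1e9
    for _,_,h,a,b in B:
        dx=np.maximum(abs(gx)-h,0);dz=np.maximum(np.maximum(a-gz,gz-b),0); m=min(m,(np.hypot(dx,dz)-HR).min())
    return m
if __name__=="__main__":
    for phi in (35,37,38,40,42):
        c,s=np.cos(np.radians(phi)),np.sin(np.radians(phi))
        us=np.arange(0,95,2.);vs=np.arange(-30,30,.5); p0=np.array([10,155.])
        G=np.array([[clr(*(p0+u*np.array([c,s])+v*np.array([-s,c])),phi) for v in vs] for u in us])
        best=G[0].copy(); best[abs(vs)>6]=-9; back=[]
        for g in G[1:]:
            w=np.array([[best[j] if 0<=j<len(vs) else -9 for j in range(i-8,i+9)] for i in range(len(vs))])
            # prefer continuity to local best
            k=w.argmax(1); back.append(np.arange(len(vs))+k-8); best=np.minimum(w.max(1),g)
        print(phi,best.max())
        if phi==38:
            for u,g in zip(us,G):
                # connected channel maximum: show local maxima
                i=[j for j in range(1,len(vs)-1) if g[j]>=g[j-1] and g[j]>g[j+1] and g[j]>1]
                print(u,[(vs[j],round(g[j],1)) for j in i])
E
python3 a.py; python3 clr.py
```

```text
stand [  0.4832  -0.2111 -28.9664]
[[-0.3, 0.3], [0.0, 0.5], [0.0, -0.9], [-0.2, -0.1], [0.0, -0.9], [-0.3, 1.4], [1.7, -0.4], [-0.2, 0.4]]
gauge [  0.4874  -0.2112 -30.812 ]
[[-1.0, 0.1], [-2.0, 2.2], [0.2, -2.0], [0.6, -0.0], [1.6, -1.5], [0.0, -0.0], [3.1, -1.9], [-2.2, 1.4], [-0.4, 1.8], [-0.2, 0.9], [-1.2, -2.8], [0.1, -0.3], [-0.3, -2.4], [0.8, 0.6]]
gauge in stand [3.7 2.  0. ] -1.845570770223798
housing top [0.4835 0.1466 0.046 ] plate [0.482  0.1468 0.01  ] rect [0.4813 0.1497 0.046 ]
scene housing rim [0.4781 0.1421 0.046 ]
35 4.820118897425441
37 4.953805846492201
38 4.7103066074532975
0.0 [(np.float64(0.0), np.float64(4.9))]
2.0 [(np.float64(-1.5), np.float64(4.8))]
4.0 [(np.float64(-3.0), np.float64(4.8))]
6.0 [(np.float64(-4.5), np.float64(4.7))]
8.0 [(np.float64(-6.0), np.float64(5.0))]
10.0 [(np.float64(-7.0), np.float64(5.3))]
12.0 [(np.float64(-8.0), np.float64(5.9))]
14.0 [(np.float64(-8.5), np.float64(6.7))]
16.0 [(np.float64(-9.5), np.float64(7.2))]
18.0 [(np.float64(-10.0), np.float64(8.1))]
20.0 [(np.float64(-10.5), np.float64(8.7))]
22.0 [(np.float64(-11.0), n
[... 7428 characters left out ...]
 (np.float64(21.0), np.float64(25.6)), (np.float64(23.5), np.float64(25.6))]
92.0 [(np.float64(-5.5), np.float64(30.9)), (np.float64(10.0), np.float64(27.6)), (np.float64(12.0), np.float64(27.6)), (np.float64(13.5), np.float64(27.6)), (np.float64(18.5), np.float64(27.6)), (np.float64(21.0), np.float64(27.6)), (np.float64(23.0), np.float64(27.6))]
94.0 [(np.float64(-5.5), np.float64(32.7)), (np.float64(10.0), np.float64(29.6)), (np.float64(12.0), np.float64(29.6)), (np.float64(13.0), np.float64(29.6)), (np.float64(16.5), np.float64(29.6)), (np.float64(18.5), np.float64(29.6)), (np.float64(21.0), np.float64(29.6)), (np.float64(22.0), np.float64(29.6))]
40 4.29170470902182
42 3.8342034642821368
```

```bash
cat >> h.py <<'E'
G=134. # TCP at gauge z
def tool(st,eye,phi,side,yaw=0,y=0):
    """TCP position and rpy for eye at (x,z) mm in stand frame, tilt phi, side +-1: tool x along side*gauge y"""
    Rs=Ro.from_euler("z",st[2]+yaw,degrees=True); Rg=Rs*Ro.from_euler("y",-phi,degrees=True)
    p=np.array([st[0],st[1],0])+Ro.from_euler("z",st[2],degrees=True).apply([eye[0]/1e3,y/1e3,eye[1]/1e3])+Rg.apply([0,0,(G-67)/1e3])
    M=Rg.as_matrix(); R=np.column_stack([side*M[:,1],side*M[:,0],-M[:,2]])
    return p,Ro.from_matrix(R).as_euler("xyz",degrees=True)
def uv(u,v,phi,x0=10):
    c,s=np.cos(np.radians(phi)),np.sin(np.radians(phi)); return np.array([x0+u*c-v*s,155+u*s+v*c])
UV=[(0,0),(8,-6),(22,-10.5),(27,-7.5),(32,-5.5),(40,-4.5),(60,-5),(110,-5.5)]
E
python3 - <<'E'
from h import *; from clr import clr
for phi in (36,37,38):
    P=[uv(*a,phi) for a in UV]
    print(phi,[round(min(clr(*(a+(b-a)*t),phi) for t in np.linspace(0,1,15)),1) for a,b in zip(P,P[1:])])
print([round(clr(5,155-5*0,p),1) for p in range(0,40,6)])
st=[.4832,-.2111,-28.97]
for side in (1,-1):
    for e,phi in [((6,145),0),((6,155),0),((10,155),37)]+[(uv(*a,37),37) for a in UV]:
        p,o=tool(st,e,phi,side); q=robot.inverse_kinematics(p,o); print(side,e,phi,None if q is None else np.round(q).tolist())
    for yaw in range(-90,90,30):
        p,o=tool([.482,.1465,yaw],(0,46+67),0,side); q=robot.inverse_kinematics(p,o); print("place",side,yaw,None if q is None else np.round(q).tolist())
E
```

```text
36 [np.float64(5.1), np.float64(5.1), np.float64(6.5), np.float64(4.1), np.float64(3.5), np.float64(4.0), np.float64(9.1)]
37 [np.float64(5.1), np.float64(5.1), np.float64(6.8), np.float64(4.7), np.float64(4.2), np.float64(4.7), np.float64(10.1)]
38 [np.float64(4.7), np.float64(4.9), np.float64(6.7), np.float64(5.3), np.float64(4.9), np.float64(5.4), np.float64(9.7)]
[np.float64(10.5), np.float64(10.0), np.float64(9.3), np.float64(8.5), np.float64(7.6), np.float64(6.5), np.float64(5.3)]
1 (6, 145) 0 [-21.0, 25.0, 59.0, 94.0, -22.0, 73.0, 13.0]
1 (6, 155) 0 [-19.0, 24.0, 57.0, 93.0, -20.0, 74.0, 12.0]
1 (10, 155) 37 [-25.0, -11.0, 37.0, 132.0, 40.0, 25.0, -47.0]
1 [ 10. 155.] 37 [-25.0, -11.0, 37.0, 132.0, 40.0, 25.0, -47.0]
1 [ 19.99997422 155.02270712] 37 [-28.0, -10.0, 40.0, 131.0, 39.0, 25.0, -46.0]
1 [ 33.88903896 159.85425765] 37 [-29.0, -8.0, 43.0, 129.0, 35.0, 24.0, -42.0]
1 [ 36.07677144 165.2592393 ] 37 [-28.0, -8.0, 41.0, 128.0, 34.0, 25.0, -41.0]
1 [ 38.86631895 169.86558544] 37 [-26.0, -8.0, 40.0, 128.0, 32.0, 26.0, -39.0]
1 [ 44.65358801 175.47874113] 37 [-25.0, -7.0, 39
[... 989 characters left out ...]
, 128.0, 29.0, 24.0, 144.0]
-1 [ 38.86631895 169.86558544] 37 [-14.0, -6.0, 29.0, 127.0, 27.0, 24.0, 145.0]
-1 [ 44.65358801 175.47874113] 37 [-14.0, -6.0, 29.0, 126.0, 26.0, 25.0, 147.0]
-1 [ 60.92720572 187.11572384] 37 [-15.0, -5.0, 32.0, 123.0, 23.0, 26.0, 151.0]
-1 [101.15988873 216.80715724] 37 [-23.0, -2.0, 42.0, 116.0, 15.0, 29.0, 160.0]
place -1 -90 [-37.0, 16.0, 22.0, 101.0, -7.0, 65.0, 77.0]
place -1 -60 [-33.0, 16.0, 18.0, 100.0, -5.0, 65.0, 106.0]
place -1 -30 [-31.0, 15.0, 15.0, 100.0, -4.0, 65.0, 135.0]
place -1 0 [-28.0, 15.0, 11.0, 100.0, -3.0, 65.0, 164.0]
place -1 30 [-67.0, 25.0, 65.0, 101.0, -25.0, 69.0, -145.0]
place -1 60 [-67.0, 25.0, 65.0, 101.0, -25.0, 69.0, -115.0]
```

Run:
```python
from h import *; import cv2
t0=robot.current_time_s()
p=np.array(robot.current_tool_pos()); robot.line_to([p[0],p[1],.34],velocity=.3)
q=list(robot.current_joint_positions()); q[0]=22; robot.move_j(q)
st=[.4832,-.2111,-28.97]
P,o=tool(st,(5,145+70),0,1); robot.move_to(P,o)
C=wristcam(); im=vision.grab_frame("wrist"); cv2.imwrite("pics/w1.png",im[:,:,::-1]); np.savez("w1.npz",K=C[0],E=C[1])
print(np.round(robot.current_joint_positions()),robot.current_time_s()-t0,robot.current_time_s())
for n in ["seat_gauge","hook_tip"]: print(n,[(np.round(d["rect"]).tolist(),round(d["p"],2)) for d in recognise(n,"wrist")[:3]])
print(proj(C,place(st,np.array([[57.5,0,185],[40,0,181],[-45,0,155],[-65,45,10],[65,45,10]])/1e3)).round())
print(proj(C,place([.4874,-.2112,-29],np.array([[7,18,225.5],[-7,18,225.5],[7,-18,225.5],[15,80,91.5],[-15,80,91.5],[15,-80,91.5]])/1e3)).round())
```

```text
[21. 15.  1. 86. -0. 79. -7.] 3.7583 5.0583
seat_gauge [([326.0, 202.0, 40.0, 196.0], 0.58)]
hook_tip [([331.0, 196.0, 172.0, 111.0], 0.6)]
[[415. 245.]
 [385. 243.]
 [254. 230.]
 [257. 142.]
 [387. 142.]]
[[340. 235.]
 [311. 235.]
 [339. 301.]
 [346. 103.]
 [306. 102.]
 [342. 291.]]
```

View pics/w1.png

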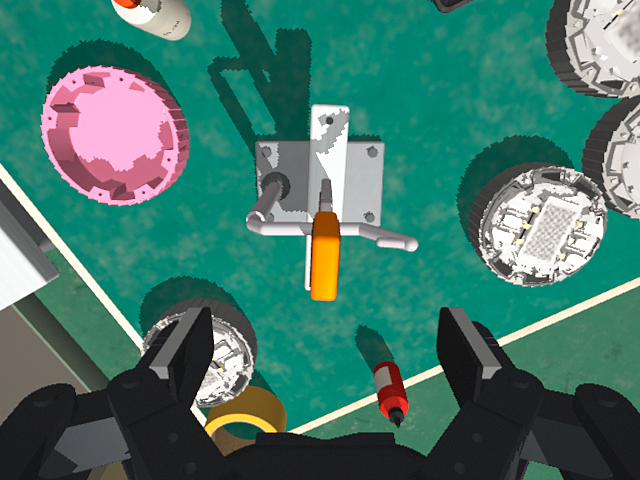

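Run:
```python
import cv2
t=cv2.imread("pics/w1.png")[95:310,235:425]; cv2.imwrite("pics/w1c.png",cv2.resize(t,None,fx=2.75,fy=2.75,interpolation=cv2.INTER_CUBIC))
```

```text
(no output)
```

View pics/w1c.png

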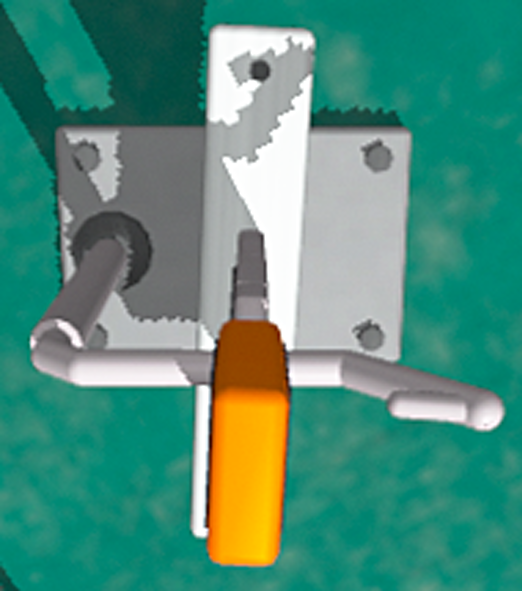

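```bash
cat > b.py <<'E'
from h import *
d=np.load("w1.npz"); W=(d["K"],d["E"])
t=lambda a:np.array(a)/2.75+[235,95]-.3
st,r=fit([(W,[[-65,45,10],[65,45,10],[57.5,0,185],[40,0,181],[30,0,155],[-35,0,155]],t([[56,129],[411,127],[487,412],[396,402],[343,368],[75,367]]))],[.483,-.211,-29])
print("stand",st.round(4));print(r.round(1).tolist())
g=77.5
ga,r=fit([(W,[[15,80,g+14],[-15,80,g+14]],t([[315,28],[209,26]])),(W,[[-15,-80,g+14]],t([[191,537]])),
 (W,[[7,18,g+148],[-7,18,g+148],[7,-18,g+148],[-7,-18,g+148]],t([[289,391],[217,391],[281,565],[208,565]]))],[.487,-.211,-29])
print("gauge",ga.round(4));print(r.round(1).tolist())
e=ga-st; R=Ro.from_euler("z",-st[2],degrees=True).as_matrix(); print("gauge in stand",(R@[e[0],e[1],0]*1e3).round(1),e[2])
np.save("fit.npy",np.array([st,ga]))
E
python3 b.py
```

```text
stand [  0.4808  -0.2088 -28.9798]
[[-1.8, -0.9], [-0.0, 0.2], [-2.5, -0.7], [0.7, 0.7], [0.2, 0.1], [1.6, 0.2]]
gauge [  0.4869  -0.2115 -31.472 ]
[[0.4, -0.6], [-0.2, -1.8], [0.2, 0.7], [1.2, 0.0], [-1.1, -1.2], [0.0, 2.2], [-0.3, 1.1]]
gauge in stand [6.7 0.5 0. ] -2.4922519138192527
```

Run:
```python
from h import *; import cv2
st,ga=np.load("fit.npy")
fingers.gripper_to(.42)
P,o=tool(ga,(0,77.5+67),0,1)
print(robot.line_to(P+[0,0,.03],o,velocity=.15), robot.line_to(P,o,velocity=.06,f_stop=8))
fingers.gripper_to(0,force=60)
print(robot.current_finger_gap(),robot.current_gripper_force(),np.round(robot.current_contact_force(),1),(np.array(robot.current_tool_pos())-P).round(4))
C=wristcam(); im=vision.grab_frame("wrist"); cv2.imwrite("pics/w2.png",im[:,:,::-1]); np.savez("w2.npz",K=C[0],E=C[1])
cv2.imwrite("pics/w2c.png",cv2.resize(im[130:370,180:480,::-1],None,fx=2.5,fy=2.5,interpolation=cv2.INTER_CUBIC))
print(robot.current_time_s())
print(proj(C,place(st,np.array([[57.5,0,185],[40,0,181],[30,0,155],[-35,0,155],[65,45,10],[-65,45,10]])/1e3)).round(1).tolist())
print(proj(C,place(ga,np.array([[15,80,91.5],[-15,80,91.5],[4,23,91.5],[-4,23,91.5]])/1e3)).round(1).tolist())
```

```text
False False
0.15439972512893685 59.55535590648651 [ 1.3 -0.4 -0. ] [ 0.0006 -0.0003  0.0006]
7.125
[[442.5, 295.0], [400.4, 292.4], [371.2, 269.7], [243.6, 275.0], [393.2, 146.5], [235.8, 153.6]]
[[350.1, 104.6], [299.9, 104.6], [331.2, 197.7], [318.8, 197.8]]
```

View pics/w2c.png

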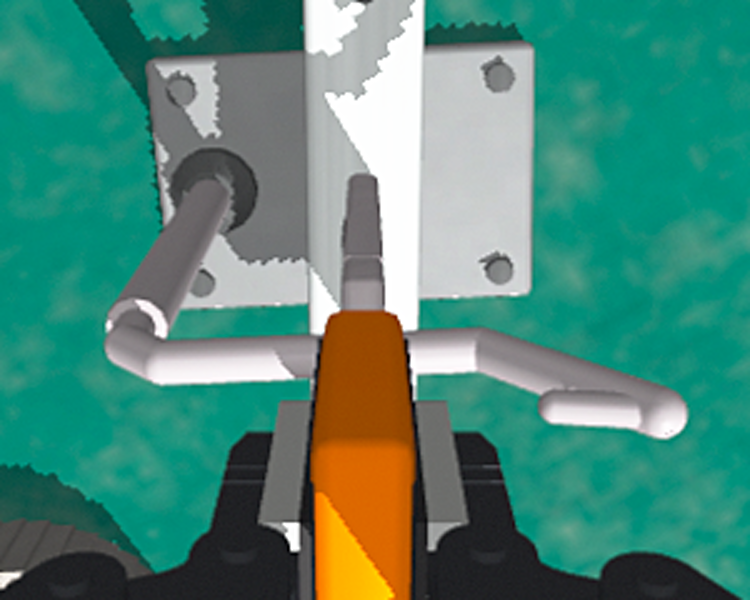

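Run:
```python
from h import *; import cv2
from clr import clr
st,ga=np.load("fit.npy"); x0=6.7; F=lambda:np.round(robot.current_contact_force(),1)
for e,phi in [((x0,155),37.5)]+[(uv(*a,37.5),37.5) for a in UV]:
    q=robot.inverse_kinematics(*tool(st,e,phi,1)); print(None if q is None else np.round(q).tolist())
P,o=tool(ga,(0,155+.5),0,1)
print("lift",robot.line_to(P,velocity=.03,f_stop=8),F())
ok=True
for k,phi in enumerate(np.linspace(0,37.5,7)):
    h=robot.line_to(*tool(st,(x0,155),phi,1,y=0),velocity=.04,f_stop=7); print(round(phi,1),h,F(),round(robot.current_finger_gap(),3))
    if h: ok=False;break
C=wristcam(); im=vision.grab_frame("wrist"); np.savez("w3.npz",K=C[0],E=C[1]); cv2.imwrite("pics/w3.png",im[:,:,::-1]); print(robot.current_time_s())
```

```text
[25.0, -8.0, -9.0, 132.0, 20.0, 20.0, -30.0]
[25.0, -7.0, -9.0, 131.0, 20.0, 20.0, -30.0]
[25.0, -6.0, -8.0, 130.0, 20.0, 20.0, -30.0]
[24.0, -5.0, -7.0, 128.0, 20.0, 21.0, -29.0]
[24.0, -5.0, -7.0, 128.0, 19.0, 21.0, -28.0]
[23.0, -5.0, -6.0, 127.0, 18.0, 22.0, -27.0]
[22.0, -5.0, -5.0, 126.0, 18.0, 23.0, -26.0]
[21.0, -4.0, -4.0, 123.0, 16.0, 25.0, -24.0]
[19.0, -1.0, -1.0, 116.0, 13.0, 29.0, -20.0]
lift False [-0.5  0.2 -2.4]
0.0 False [ 0.1  0.6 -3.3] 0.153
6.2 False [ 0.2 -0.3 -3.2] 0.15
12.5 False [-0.9  0.1 -3.6] 0.156
18.8 False [-1.4 -1.7 -3.1] 0.158
25.0 False [ 0.5 -0.8 -3.7] 0.152
31.2 False [ 0.4 -0.  -3.7] 0.151
37.5 False [-0.1 -0.2 -2.7] 0.153
9.9417
```

View pics/w3.png

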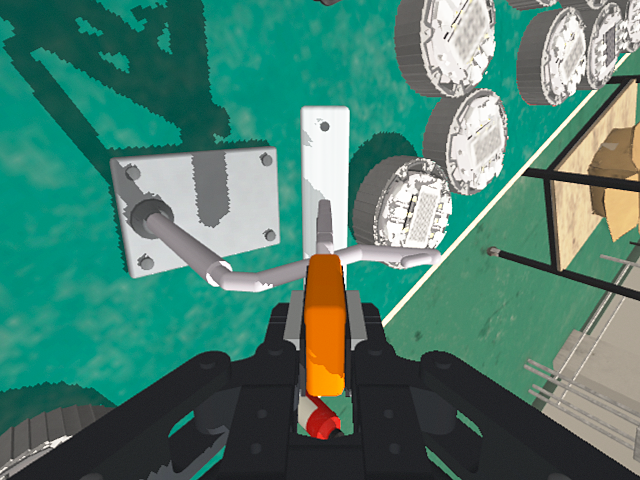

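The gauge is tilted 37.5° with its bar at columns 301–350, so it hasn't slipped in the grip. The hook tip at about (432,257) is clear, so I'll lead the gauge out now.

Run:
```python
from h import *; import cv2
st,ga=np.load("fit.npy"); F=lambda:np.round(robot.current_contact_force(),1)
for a in UV:
    h=robot.line_to(*tool(st,uv(*a,37.5),37.5,1),velocity=.05,f_stop=6); print(a,h,F())
    if h: break
else:
    e=uv(*UV[-1],37.5)+[0,25]
    robot.line_to(*tool(st,e,37.5,1),velocity=.12)
    robot.line_to(*tool(st,e+[20,30],0,1),velocity=.12)
C=wristcam(); im=vision.grab_frame("wrist"); np.savez("w4.npz",K=C[0],E=C[1]); cv2.imwrite("pics/w4.png",im[:,:,::-1]); print(robot.current_time_s(),robot.current_finger_gap(),F(),np.round(robot.current_joint_positions()),robot.current_tool_pos())
for yaw in range(-90,90,30):
    p,o=tool([.482,.1465,yaw],(0,46+67+80),0,1); q=robot.inverse_kinematics(p,o); print(yaw,None if q is None else np.round(q).tolist())
```

```text
(0, 0) False [-0.7  0.2 -3.4]
(8, -6) False [-1.   0.1 -3.5]
(22, -10.5) False [-0.5  0.2 -2.9]
(27, -7.5) False [-1.2 -0.2 -2.6]
(32, -5.5) False [-0.3 -0.2 -3.1]
(40, -4.5) False [-0.3 -0.1 -3. ]
(60, -5) False [-0.7 -0.  -2.9]
(110, -5.5) False [-0.1 -0.5 -3.8]
15.0083 0.15048012519108742 [ 0.2  0.7 -3.1] [22. 29.  1. 58. -1. 93. -6.] [ 0.58592216 -0.26689909  0.33940572]
-90 [-15.0, 12.0, -5.0, 92.0, 1.0, 76.0, -110.0]
-60 [-11.0, 12.0, -9.0, 92.0, 2.0, 76.0, -81.0]
-30 [-8.0, 13.0, -13.0, 92.0, 3.0, 76.0, -51.0]
0 [-5.0, 13.0, -16.0, 92.0, 4.0, 76.0, -22.0]
30 [-3.0, 13.0, -20.0, 92.0, 5.0, 76.0, 7.0]
60 [0.0, 13.0, -23.0, 92.0, 5.0, 76.0, 36.0]
```

Run:
```python
from h import *; import cv2
P=np.array([.483,.06,.345]); _,o=tool([0,0,0],(0,0),0,1)
robot.move_to(P,o)
C=wristcam(); im=vision.grab_frame("wrist"); np.savez("w5.npz",K=C[0],E=C[1]); cv2.imwrite("pics/w5.png",im[:,:,::-1]); print(robot.current_time_s(),robot.current_finger_gap())
a=np.linspace(0,2*np.pi,12,endpoint=False); c=np.array([.4825,.1466])
pts=proj(C,np.c_[c[0]+.064*np.cos(a),c[1]+.064*np.sin(a),np.full(12,.046)])
v=np.ascontiguousarray(im[:,:,::-1]).copy()
for p in pts: cv2.circle(v,tuple(np.round(p).astype(int).tolist()),2,(0,0,255),-1)
cv2.imwrite("pics/w5v.png",v)
```

```text
16.35 0.15215060496336447
```

View pics/w5v.png

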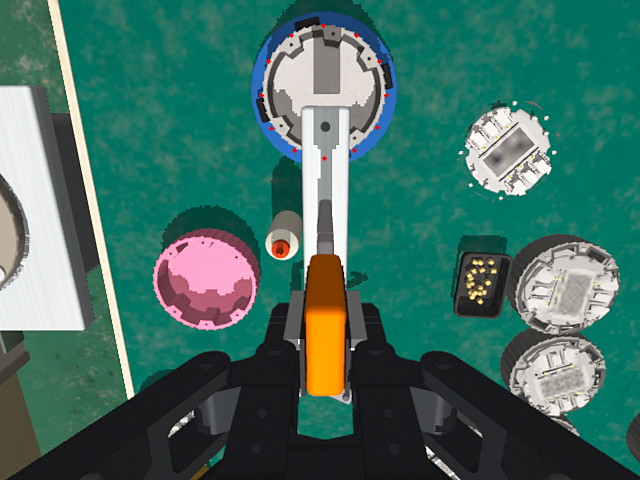

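Run:
```python
from h import *; import cv2
d=np.load("w5.npz"); K,E=d["K"],d["E"]
im=cv2.imread("pics/w5.png"); hsv=cv2.cvtColor(im,cv2.COLOR_BGR2HSV)
m=cv2.inRange(hsv,(104,120,60),(125,255,255)); m=cv2.morphologyEx(m,cv2.MORPH_OPEN,np.ones((3,3)))
ys,xs=np.nonzero(m); k=(ys<170)&(xs>240)&(xs<410)
px=np.c_[xs,ys][k]; r=(np.c_[px,np.ones(len(px))]@np.linalg.inv(K).T*[1,-1,-1])@E[:3,:3]; o=-E[:3,:3].T@E[:3,3]
w=o+r*((.010-o[2])/r[:,2])[:,None]
c,R=cv2.minEnclosingCircle((w[:,:2]*1e3).astype(np.float32)); print("plate",c,R,len(px))
c=np.array(c)/1e3
if abs(R-82)>3 or np.linalg.norm(c-[.4825,.1466])>.006: print("mismatch"); raise SystemExit
_,q=tool([0,0,0],(0,0),0,1); F=lambda:np.round(robot.current_contact_force(),1)
robot.line_to([*c,.33],q,velocity=.15); robot.line_to([*c,.20],velocity=.12); robot.line_to([*c,.188],velocity=.04)
robot.pause(.3); print(F())
print(robot.line_to([*c,.174],velocity=.012,f_stop=3.5),F(),robot.current_tool_pos(),robot.current_eef_rot())
im=vision.grab_frame("wrist"); cv2.imwrite("pics/w6.png",im[:,:,::-1]); print(robot.current_time_s())
```

```text
plate (482.4827880859375, 148.8831787109375) 81.43547821044922 4051
[-0.3  0.6 -2.9]
True [ 0.4 -0.2  4.4] [0.48242549 0.14892595 0.18016573] [-1.79992852e+02 -5.90134904e-04  9.00041044e+01]
19.85
```

View pics/w6.png

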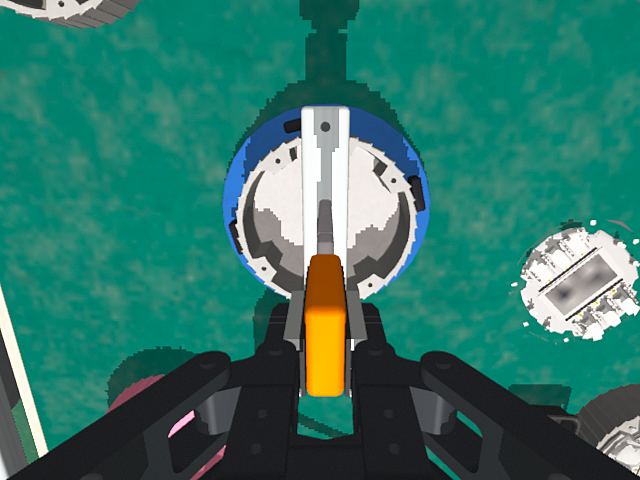

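The bar touched the rim at z = 0.180, the height I expected, and it lies centred across the housing (columns 301–350 against a rim of about 235–418). I'll release it now.

Run:
```python
from h import *; import cv2
fingers.gripper_to(.3); fingers.gripper_to(.5); robot.pause(.3)
p=np.array(robot.current_tool_pos()); robot.line_to([p[0],p[1],p[2]+.06],velocity=.08); robot.line_to([p[0]-.06,p[1]-.12,.36],velocity=.25); robot.pause(.5)
a=vision.grab_frame("scene")[190:410,190:450,::-1]; b=vision.grab_frame("top")[140:390,210:480,::-1]
cv2.imwrite("pics/f.png",np.hstack([cv2.resize(a,(390,330)),cv2.resize(b,(390,330))])); cv2.imwrite("pics/fs.png",cv2.resize(a,(780,600),interpolation=cv2.INTER_CUBIC)); print(robot.current_time_s())
```

```text
23.1083
```

View pics/f.png

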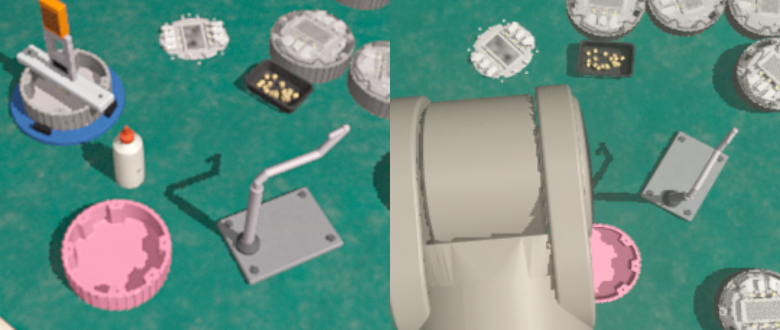

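The gauge stands upright across the housing in the scene view (about (65,75)). The hook is empty, and the lens, tray and bottle look unmoved.

```bash
python3 -c "
from station import workorder; print(workorder.close_job())"
```

```text
the job is handed in; nothing more can be done
None
```

The gauge came off the hook without touching the barb, now stands upright across the middle of the housing with the gripper clear, and I handed the job in at about 23 s.

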